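# Ratchet down the filter cartridge clamp with its indexing lever

### The job

The steel strap over the blue filter cartridge is slack. Tighten it fully home with the black indexing lever: clockwise (seen from above) tightens, but the two pipe stubs allow only short swings, so at the end of each swing lift the lever out of its teeth by its orange knob, swing it back and let it drop into the teeth again, until it will turn no further. Leave the lever seated down in its teeth, the cartridge in its cradle and the other things undisturbed.

Things in the scene. Friction and masses are not known exactly. Their poses are not given: they have to be found in the camera images.
- station: Fixed grey base plate, 250 x 320 x 12 mm, of the clamp. Origin: on the table under the stud (the lever's axis). Its +x runs from the stud across the cartridge, -x is the lever's middle direction, z up; it reaches from x = -80 to +170 mm. Two copper pipe stubs (24 mm thick, tops 134 mm above the table) at (-39, +-64) mm bound the lever's swing. Two bystanders lie on its corners.
- pivot (a point): Point on the vertical lever axis, 138 mm above the table, at the top of the lever's hub when it is seated.
- lever_knob (a point): Grip point inside the lever's orange upright knob (a cylinder 24 mm thick), 95 mm from the axis. With the lever seated it is 162.5 mm above the table, the knob's top is 22 mm higher and its foot, on the 18 mm wide black arm, 28 mm lower. It rises up to 16 mm with the lever. The lever points from the axis to the knob.
- lever (a joint): Swing of the lever about the vertical axis, rad: 0 when it points along the station's -x, grows clockwise seen from above (the tightening way; the knob goes towards the station's +y). Stopped at -0.75 and +0.75 by the pipe stubs. Lifted, it swings freely.
- lift (a joint): Height of the lever above its seat, m: 0 seated, 0.016 highest. Weight and spring press it down, 5 N (7 N raised). Under the hub, hidden, 3 dogs drop into 6 equal slots of the screw's crown (1.047 rad apart, 8.5 mm deep, 0.2 rad of play). Above 0.0095 the dogs are clear; at about 0.0085 they ride on the tooth tops until turned over a slot. May start seated or riding.
- strap (a joint): How far the strap is down, m: 0 highest, 0.0126 fully home, pressing the cartridge, where the screw stops hard. 3 mm per rad of clockwise turn. The seated lever turns the screw both ways against a steady friction of about 0.35 N m (4 N at the knob); with the lever lifted out the screw stays put. Starts with 3.0 to 4.0 rad to go.
- strap_end (a point): End of the steel strap (185 x 36 x 12 mm bar), on its top face beyond the guide rod.
- cartridge: Blue filter cartridge, cylinder 60 mm thick and 190 mm long with white bands and end stubs, lying loose along the station's y in the black cradle cheeks. Origin: under its middle, on the base plate.
- orange_cap: Bystander: orange screw cap, 44 mm wide, 18 mm high; origin under its centre.
- steel_ring: Bystander: steel ring, 42 mm wide, 10 mm high; origin under its centre.
- cylinder_jug: Bystander: white measuring cylinder on a green foot, 90 mm wide at the foot, 211 mm high; origin under its centre.
- amber_bottle: Bystander: amber bottle, 60 mm wide, 130 mm high; origin under its centre.
- wash_bottle: Bystander: white bottle with a blue cap, 66 mm wide, 160 mm high; origin under its centre.
- mug: Bystander: white mug, 80 mm wide, 90 mm high; origin under its centre.
- green_lid: Bystander: green lid, 90 mm wide, 18 mm high; origin under its centre.
- spanner: Bystander: flat spanner lying on the table; origin under its middle.
Not all that is in view belongs to the job. What is shaped like the cartridge but yellow is not meant.

How it is judged (in metres and radians):
At the end, for the whole second after the job is handed in: The strap has come down to within 0.5 mm of fully home (joint strap above 12.1 mm), the lever is seated in its teeth (lifted less than 3 mm) and the cartridge lies at rest in its cradle (within 10 mm) (value of joint strap above 0.0121 m and value of joint lift below 0.003 m and x of cartridge in the frame of station between 0.075 and 0.095 m and z of cartridge in the frame of station below 0.02 m and linear speed of cartridge below 0.02 m/s); the robot touches nothing.
It fails at once if a bystander is moved by more than 30 mm (distance of any of orange_cap, steel_ring, cylinder_jug, amber_bottle, wash_bottle, mug, green_lid, spanner from where it was at the start of the episode above 0.03 m).
It also fails if it takes over 72 s, if anything falls off the work surface, if the arm or the gripper's body presses on something with over 40 N, if the wrist force passes 120 N, or if a joint passes its speed limit or range.

### The arm

A 6-joint arm with a two-finger parallel gripper is mounted at the origin on the work surface. World frame = base frame: x ahead of the robot, y to its left, z up, the work surface at z = 0. Lengths are in m, angles in degrees, forces in N, time in s.
With the tool pointing down it reaches from about 0.275 to 0.75 m from the base axis. Payload 10.2 kg.
Tool frame: the origin (TCP) lies at the very end of the fingers, on their centre line; the grasp point (between the pads) lies env.tcp_to_grasp behind it (env.tcp_to_grasp is the distance from the TCP to the grasp point, in m); z points along the fingers, y is the line along which they close (so a half turn about z gives the same grasp; the last joint's range is limited). The gripper opens to 88 mm and grips with 3 to 60 N. Pads are 18 mm wide; open, the fingers measure 123 mm over their backs; the gripper's body (75 mm by 187 mm) begins 45 mm behind the grasp point.
Start: joints at [-88.946, 17.928, 85.812, -0, 76.261, -12.8], TCP at [0.126, -0.51, 0.239] pointing down, gripper open.
Joint ranges: [-168.41, 168.41], [-55.51, 124.54], [10.69, 146.95], [-70.63, 250.63], [1, 178], [-165.06, 165.06]. Speed limits (degrees/s): [136.94, 136.94, 172.46, 180, 180, 180].

### API

Orientations are given as a 3x3 rotation matrix whose columns are the frame's x, y, z axes.
In Python, from bench import monitor, grab_frame, job_done, env gives the robot as it stands.
- The arm moves only by the shell command python3 -m creep 'ROWS' [OPENING] [FORCE]. ROWS is JSON, one flat list of numbers, 4 for each row, row after row: the shift along the world's x, y, z in m, then the turn about the world's z in degrees. In form: [x, y, z, roll, x, y, z, roll, ...]. A call has 1 to 8 rows; each row is the pose to reach, as a shift and turn from the pose commanded when the call began; what a row does not reach only later rows make up. A row lasts 1/12 s, in which the tool goes at most 41.7 mm and 7.16 degrees, less where a joint would pass 70% of its speed; a pose out of reach is approached as far as the arm can. A call with a gripper value outside its range is refused whole. OPENING is the opening, from 0 (shut) to 1 (fully open), set as the call begins (- or left out, the last holds). The fingers move at their own pace and stop on an object; FORCE is the grip in N (left out, the last holds). Time passes only in rows, so rows that repeat a pose let the fingers close. It gives the time, the measured TCP pose, the force, the opening and the grip force at its end, in the units of the state.
- monitor.read_state(): the state, without advancing time (a new reading comes with each control period).
- grab_frame(name): name is "side" or "top"; returns a dict with "frame" (480x640x3 uint8, red, green, blue), "mtx" (3x3 intrinsics, pixels), "rvec" (rotation vector, rad) and "tvec" (3), from world to camera coordinates, as OpenCV has them. Camera axes: x right, y down, z forward; pixel columns grow to the right and rows downward; lengths in m; the calibration is good to about 2 mm. A picture is of the moment at which its call begins. There is no depth.
- job_done(): hands the job in; it is judged then, once.
The state is a dict: "clock": time; "joint_positions": joint angles; "qvel": joint speeds; "effort": joint torques, N m; "ee_pos": TCP position; "eef_rot": TCP orientation; "force": force on the tool from outside, world axes, zero at the start; "ft_torque": the same for the moment, N m; "gripper_width": finger opening in m; "grasp_force": force on a finger pad.
Only numpy, scipy, OpenCV 4.12 (cv2) and the standard library are available. Lean on these libraries where they do the work, as an engineer would, in place of code of your own. Each camera call takes 0.05 s, during which the arm holds its last target. There are 200 camera calls.

## Working session

There is one attempt and no reset: what is moved stays moved. The work goes in short steps, Python scripts to look and compute and a shell command to move; the robot and the scene stay as the last step left them, time stands still between calls to the robot, and variables do not carry over. Pictures are saved under pics/ and viewed, at most 10 in all, crops included, and the job is handed in when it is done.

```bash
mkdir -p pics; python3 - <<'E'
from bench import monitor, grab_frame, env
import cv2,numpy as np
for n in("side","top"):
    f=grab_frame(n); cv2.imwrite(f"pics/{n}0.png",f["frame"][:,:,::-1])
    R=cv2.Rodrigues(f["rvec"])[0]; print(n,f["mtx"].tolist(),(-R.T@f["tvec"].reshape(3)).round(3),R.round(3).tolist())
print(env.tcp_to_grasp); s=monitor.read_state(); print(s["clock"],s["ee_pos"],np.round(s["eef_rot"],3).tolist(),s["force"])
E
```

```text
side [[455.06523577032505, 0.0, 327.11662069164197], [0.0, 455.06523577032505, 243.98784186595176], [0.0, 0.0, 1.0]] [0.308 0.773 0.759] [[-0.952, -0.305, 0.018], [-0.198, 0.57, -0.798], [0.233, -0.763, -0.603]]
top [[501.7184247482366, 0.0, 312.74141660614805], [0.0, 501.7184247482366, 249.43480877430233], [0.0, 0.0, 1.0]] [ 0.411 -0.048  1.4  ] [[0.018, -1.0, -0.02], [-0.993, -0.015, -0.118], [0.118, 0.022, -0.993]]
0.0187
0.1 [ 0.12568322 -0.5095279   0.23823085] [[0.971, 0.239, -0.0], [0.239, -0.971, 0.001], [0.0, -0.001, -1.0]] [-0.67619282  1.02755369  0.12725123]
```

View pics/side0.png

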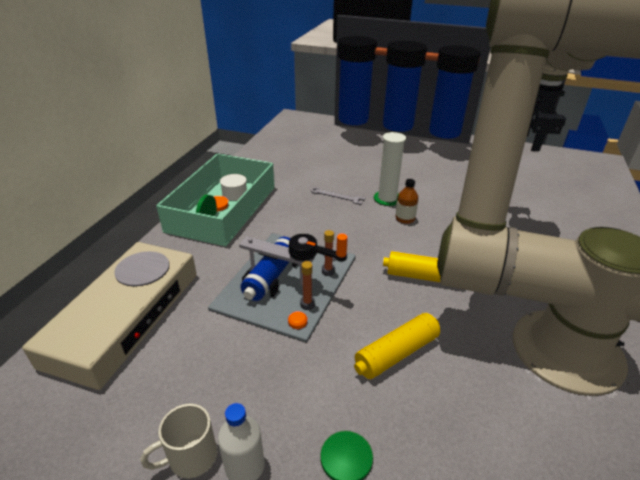

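View pics/top0.png

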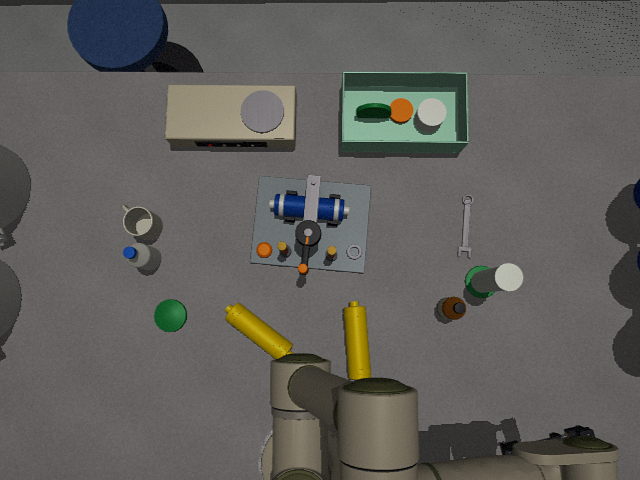

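The side view shows the clamp around (290,280), with the hub at (302,245) and the knob at (342,246). In the top view the hub is at (308,232), the knob at (303,268) and the strap end at (313,180). The plate corners there are (259,177), (371,185), (363,272) and (250,263), and the arm stays clear of them.

```bash
cat > h.py <<'E'
import cv2,numpy as np
from bench import monitor,grab_frame
def onz(f,uv,z):
    R=cv2.Rodrigues(f["rvec"])[0];t=np.reshape(f["tvec"],3);c=-R.T@t
    d=R.T@np.linalg.solve(f["mtx"],[uv[0],uv[1],1.]);return c+d*(z-c[2])/d[2]
def proj(f,P): return cv2.projectPoints(np.float64(P).reshape(-1,1,3),f["rvec"],f["tvec"],f["mtx"],None)[0].reshape(-1,2)
def orange(f,box=None):
    h=cv2.cvtColor(f["frame"],cv2.COLOR_RGB2HSV);m=cv2.inRange(h,(4,190,120),(16,255,255))
    n,_,s,c=cv2.connectedComponentsWithStats(m)
    return [(s[i].tolist(),c[i].round(1).tolist()) for i in range(1,n) if s[i][4]>15]
E
python3 - <<'E'
from h import *
f=grab_frame("top");g=grab_frame("side")
print(orange(f));print(orange(g))
for uv in[(259,177),(371,185),(363,272),(250,263)]: print(onz(f,uv,.012).round(4))
print('hub',onz(f,(308,232),.138).round(4),'knobtop',onz(f,(303,268),.1845).round(4),'stubs',onz(f,(283,246),.134).round(4),onz(f,(332,251),.134).round(4))
cv2.imwrite("pics/c1.png",np.hstack([cv2.resize(f["frame"][160:285,240:380],None,fx=2.8,fy=2.8,interpolation=3),cv2.resize(g["frame"][215:340,210:360][:, :],(400,350),interpolation=3)])[:,:,::-1])
E
```

```text
[([390, 98, 23, 24, 421], [401.0, 109.7]), ([257, 242, 15, 15, 174], [263.8, 249.3]), ([298, 264, 9, 9, 64], [302.4, 267.9])]
[([214, 197, 14, 13, 129], [220.8, 202.1]), ([337, 234, 10, 22, 156], [341.4, 243.4]), ([307, 241, 8, 5, 22], [310.5, 242.9]), ([288, 312, 19, 17, 241], [297.2, 319.5])]
[0.7804 0.1393 0.012 ]
[ 0.7611 -0.1784  0.012 ]
[ 0.5147 -0.1573  0.012 ]
[0.5347 0.157  0.012 ]
hub [ 0.605  -0.0071  0.138 ] knobtop [0.5091 0.0019 0.1845] stubs [0.5686 0.0561 0.134 ] [ 0.5577 -0.0688  0.134 ]
```

View pics/c1.png

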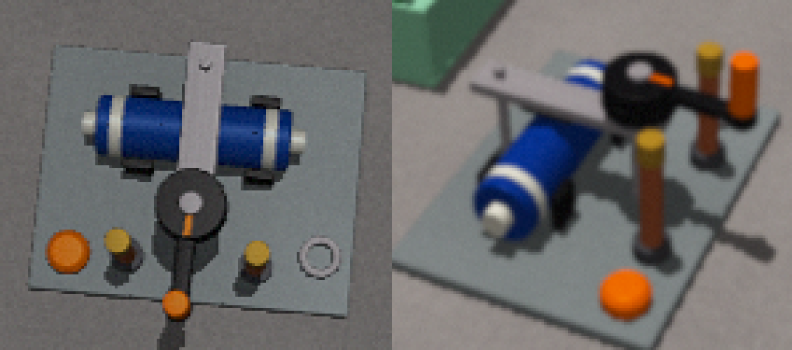

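The crop agrees with the given sizes. The pivot is about (0.603,-0.0075) and station yaw about -4°. The knob is about 95 mm out at lever angle ≈0. I'll move above the knob and check its height against the side view.

```bash
python3 -m creep '[0.192,0.257,0,-10,0.192,0.257,0,-10,0.192,0.257,0,-10,0.192,0.257,0,-10,0.192,0.257,0,-10,0.192,0.257,0,-10,0.192,0.257,0,-10,0.192,0.257,0,-10]' 1 40
python3 -m creep '[0.191,0.256,0,-9.6,0.191,0.256,0,-9.6,0.191,0.256,0,-9.6,0.191,0.256,0,-9.6,0.191,0.256,0,-9.6,0.191,0.256,0,-9.6,0.191,0.256,0,-9.6,0.191,0.256,0,-9.6]'
python3 - <<'E'
from h import *
g=grab_frame("side")
for z in(.1595,.168):print(proj(g,[.509,.0025,z]).round(1))
print(orange(g)); cv2.imwrite("pics/s2.png",g["frame"][:,:,::-1])
s=monitor.read_state();print(s["ee_pos"],np.round(s["eef_rot"],3).tolist(),s["joint_positions"],s["force"])
E
```

```text
clock: 0.87
ee_pos: [0.3188, -0.2501, 0.2389]
eef_rot: [[0.998, 0.068, 0.0], [0.068, -0.998, 0.0], [0.0, -0.0, -1.0]]
force: [-0.2, -1.2, 1.3]
gripper_width: 0.0884
grasp_force: 0.0
clock: 1.53
ee_pos: [0.5097, 0.0058, 0.2386]
eef_rot: [[0.995, -0.099, 0.0], [-0.099, -0.995, 0.0], [0.0, -0.0, -1.0]]
force: [0.3, 0.2, 1.1]
gripper_width: 0.0881
grasp_force: 0.0
[[341.8 243.8]]
[[342.  240.6]]
[([214, 197, 14, 13, 130], [220.8, 202.1]), ([338, 234, 9, 22, 121], [341.3, 244.3]), ([307, 241, 8, 4, 21], [310.4, 242.8]), ([288, 312, 19, 16, 242], [297.2, 319.5])]
[0.51171457 0.00936632 0.23836087] [[0.995, -0.096, 0.001], [-0.096, -0.995, 0.002], [0.001, -0.002, -1.0]] [-12.14811654  16.24212475  88.13032938   0.12925522  75.59359097
  83.34913745] [-0.38438875  3.45968991 -1.34134675]
```

View pics/s2.png

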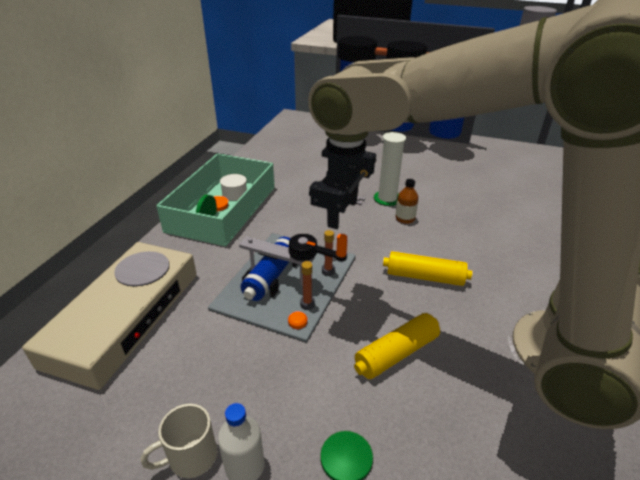

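The knob's centre (341,244) matches the seated height of 0.1595, so the lever starts seated. Next I descend and grip.

```bash
python3 -m creep '[0,0,-0.03,0,0,0,-0.06,0,0,0,-0.085,0,0,0,-0.095,0,0,0,-0.095,0,0,0,-0.095,0,0,0,-0.095,0]'
python3 -m creep '[0,0,0,0,0,0,0,0,0,0,0,0,0,0,0,0,0,0,0,0,0,0,0,0,0,0,0,0,0,0,0,0]' 0 30
python3 - <<'E'
from math import *
def rows(a,b,n):
    k=lambda p:(-.0945+0*p,0)
    f=lambda p:(.095*cos(radians(p)),.095*sin(radians(p)))
    x0,y0=f(a)
    for i in range(1,n+1):
        p=a+(b-a)*i/n;x,y=f(p);print(round(x-x0,4),round(y-y0,4),0,round(p-a,2))
rows(174,133,8)
E
```

```text
clock: 2.17
ee_pos: [0.5095, 0.003, 0.1453]
eef_rot: [[0.995, -0.1, 0.003], [-0.1, -0.995, -0.001], [0.003, 0.0, -1.0]]
force: [-0.6, 0.3, -0.3]
gripper_width: 0.0881
grasp_force: 0.0
clock: 2.83
ee_pos: [0.5087, 0.0033, 0.1437]
eef_rot: [[0.995, -0.1, -0.0], [-0.1, -0.995, 0.0], [-0.0, -0.0, -1.0]]
force: [0.2, -0.7, 0.3]
gripper_width: 0.0371
grasp_force: 0.0
0.0013 0.0084 0 -5.12
0.0033 0.0167 0 -10.25
0.006 0.0247 0 -15.38
0.0095 0.0325 0 -20.5
0.0136 0.0399 0 -25.62
0.0184 0.0469 0 -30.75
0.0237 0.0535 0 -35.88
0.0297 0.0595 0 -41.0
```

Fingers are still closing. I'll finish the close and then swing the first half.

```bash
python3 -m creep '[0,0,0,0,0,0,0,0,0,0,0,0,0,0,0,0]' 0 30
python3 -m creep '[0.001,0.008,0,-5,0.003,0.0165,0,-10,0.006,0.0245,0,-15,0.0095,0.0325,0,-20.5,0.0095,0.0325,0,-20.5,0.0095,0.0325,0,-20.5]'
python3 - <<'E'
from h import *
f=grab_frame("top");print(orange(f)); cv2.imwrite("pics/t3.png",cv2.resize(f["frame"][150:300,220:400],None,fx=3,fy=3)[:,:,::-1])
E
```

```text
clock: 3.17
ee_pos: [0.5087, 0.0033, 0.1437]
eef_rot: [[0.995, -0.1, -0.0], [-0.1, -0.995, 0.0], [-0.0, -0.0, -1.0]]
force: [-0.2, -0.0, 0.4]
gripper_width: 0.0233
grasp_force: 30.0
clock: 3.67
ee_pos: [0.5175, 0.036, 0.1435]
eef_rot: [[0.898, -0.439, -0.002], [-0.439, -0.898, 0.0], [-0.002, 0.001, -1.0]]
force: [-4.8, 1.1, 2.7]
gripper_width: 0.0236
grasp_force: 30.0
[([390, 99, 23, 23, 418], [401.1, 109.7])]
```

View pics/t3.png

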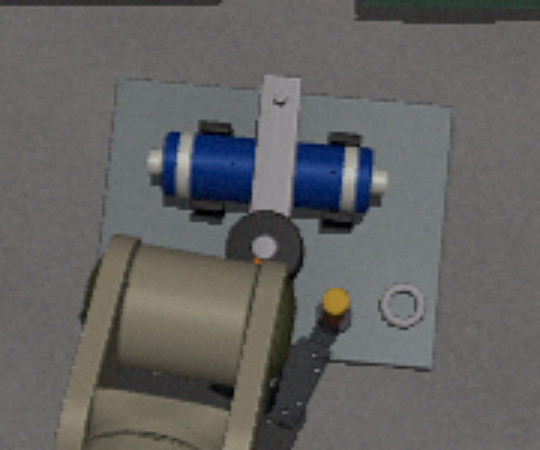

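The wrist hides the knob, but the grip width of 23.5 mm and the low forces show it is held. I continue to the swing's end.

```bash
python3 -m creep '[0.004,0.0075,0,-5,0.009,0.0145,0,-10,0.0142,0.021,0,-15,0.0195,0.0265,0,-20,0.0195,0.0265,0,-20,0.0195,0.0265,0,-20]'
python3 - <<'E'
from math import *
f=lambda p:(.095*cos(radians(p)),.095*sin(radians(p)))
def rows(a,b,n):
    x0,y0=f(a)
    for i in range(1,n+1):
        p=a+(b-a)*i/n;x,y=f(p);print(round(x-x0,4),round(y-y0,4),round(p-a,2))
rows(133.5,175.5,7);print();rows(175.5,217.5,7)
E
```

```text
clock: 4.22
ee_pos: [0.5368, 0.0628, 0.1435]
eef_rot: [[0.694, -0.72, -0.003], [-0.72, -0.694, 0.002], [-0.003, 0.001, -1.0]]
force: [-7.2, 4.7, 4.3]
gripper_width: 0.0228
grasp_force: 30.0
-0.0068 -0.0072 6.0
-0.0129 -0.0151 12.0
-0.0181 -0.0236 18.0
-0.0224 -0.0326 24.0
-0.0257 -0.0419 30.0
-0.028 -0.0516 36.0
-0.0293 -0.0615 42.0

-0.0003 -0.0099 6.0
0.0005 -0.0199 12.0
0.0023 -0.0296 18.0
0.0052 -0.0392 24.0
0.009 -0.0484 30.0
0.0137 -0.0571 36.0
0.0193 -0.0653 42.0
```

The swing reached the end of its travel with small forces. I lift 13 mm and swing back 65.5°, which puts the dogs in the middle of the previous slot's play.

```bash
python3 -m creep '[0,0,0.005,0,0,0,0.01,0,0,0,0.013,0,0,0,0.013,0]'
python3 -m creep '[-0.007,-0.007,0,6,-0.013,-0.015,0,12,-0.018,-0.0235,0,18,-0.0225,-0.0325,0,24,-0.0255,-0.042,0,30,-0.028,-0.0515,0,36,-0.0295,-0.0615,0,42,-0.0295,-0.0615,0,42]'
python3 -m creep '[-0.0005,-0.01,0,6,0.0005,-0.02,0,12,0.0025,-0.0295,0,18,0.005,-0.0385,0,23.5,0.005,-0.0385,0,23.5,0.005,-0.0385,0,23.5]'

```

```text
clock: 4.55
ee_pos: [0.5373, 0.0624, 0.1569]
eef_rot: [[0.692, -0.722, -0.001], [-0.722, -0.692, 0.001], [-0.001, 0.0, -1.0]]
force: [-3.2, 2.5, -6.7]
gripper_width: 0.0231
grasp_force: 30.0
clock: 5.22
ee_pos: [0.5089, -0.0006, 0.157]
eef_rot: [[0.997, -0.071, 0.002], [-0.071, -0.997, -0.001], [0.002, 0.0, -1.0]]
force: [3.3, 1.4, -7.1]
gripper_width: 0.0227
grasp_force: 30.0
clock: 5.72
ee_pos: [0.5144, -0.0376, 0.157]
eef_rot: [[0.945, 0.327, 0.003], [0.327, -0.945, 0.0], [0.003, 0.001, -1.0]]
force: [6.0, 2.4, -6.7]
gripper_width: 0.0231
grasp_force: 30.0
```

```bash
python3 -m creep '[0,0,-0.004,0,0,0,-0.008,0,0,0,-0.011,0,0,0,-0.013,0,0,0,-0.013,0,0,0,-0.013,0]'
python3 - <<'E'
from math import *
f=lambda p:(.095*cos(radians(p)),.095*sin(radians(p)))
def rows(a,b,n):
    x0,y0=f(a)
    for i in range(1,n+1):
        p=a+(b-a)*i/n;x,y=f(p);print(round(x-x0,4),round(y-y0,4),round(p-a,2))
rows(199,166,7);print();rows(166,133.5,7);print();rows(133.5,166,6);print();rows(166,199,6)
E
```

```text
clock: 6.22
ee_pos: [0.5141, -0.0375, 0.1442]
eef_rot: [[0.945, 0.328, 0.003], [0.328, -0.945, -0.0], [0.002, 0.001, -1.0]]
force: [4.9, 3.0, -3.4]
gripper_width: 0.0232
grasp_force: 30.0
-0.0022 0.0075 -4.71
-0.0039 0.0151 -9.43
-0.0048 0.0229 -14.14
-0.0052 0.0307 -18.86
-0.0049 0.0385 -23.57
-0.0039 0.0463 -28.29
-0.0024 0.0539 -33.0

0.0022 0.0074 -4.64
0.0049 0.0146 -9.29
0.0082 0.0215 -13.93
0.0121 0.0282 -18.57
0.0165 0.0345 -23.21
0.0214 0.0404 -27.86
0.0268 0.0459 -32.5

-0.0062 -0.0065 5.42
-0.0118 -0.0135 10.83
-0.0167 -0.0211 16.25
-0.0208 -0.029 21.67
-0.0242 -0.0373 27.08
-0.0268 -0.0459 32.5

-0.0018 -0.0089 5.5
-0.0027 -0.018 11.0
-0.0027 -0.0271 16.5
-0.0019 -0.0362 22.0
-0.0002 -0.0452 27.5
0.0024 -0.0539 33.0
```

It dropped into the slot (z 0.144, no upward reaction). Now the second tightening swing.

```bash
python3 -m creep '[-0.002,0.0075,0,-4.5,-0.004,0.015,0,-9.5,-0.005,0.023,0,-14,-0.005,0.0305,0,-19,-0.005,0.0385,0,-23.5,-0.004,0.0465,0,-28.5,-0.0025,0.054,0,-33,-0.0025,0.054,0,-33]'
python3 -m creep '[0.002,0.0075,0,-4.5,0.005,0.0145,0,-9.5,0.008,0.0215,0,-14,0.012,0.028,0,-18.5,0.0165,0.0345,0,-23,0.0215,0.0405,0,-28,0.027,0.046,0,-32.5,0.027,0.046,0,-32.5]'
python3 -m creep '[0,0,0,0,0,0,0,0]'
```

```text
clock: 6.88
ee_pos: [0.5109, 0.0168, 0.1441]
eef_rot: [[0.971, -0.241, 0.001], [-0.241, -0.971, -0.001], [0.001, 0.001, -1.0]]
force: [-0.5, -2.5, -1.6]
gripper_width: 0.0229
grasp_force: 30.0
clock: 7.55
ee_pos: [0.5371, 0.0631, 0.1438]
eef_rot: [[0.69, -0.724, -0.003], [-0.724, -0.69, 0.001], [-0.002, 0.001, -1.0]]
force: [-5.5, 2.1, 2.3]
gripper_width: 0.0232
grasp_force: 30.0
clock: 7.72
ee_pos: [0.5368, 0.0628, 0.1438]
eef_rot: [[0.693, -0.721, -0.002], [-0.721, -0.693, 0.001], [-0.002, 0.001, -1.0]]
force: [-5.5, 2.9, 2.2]
gripper_width: 0.023
grasp_force: 30.0
```

Same end pose as before. I repeat the lift, return and drop.

```bash
python3 -m creep '[0,0,0.005,0,0,0,0.01,0,0,0,0.013,0,0,0,0.013,0]' | grep -E "pos|force"
python3 -m creep '[-0.007,-0.007,0,6,-0.013,-0.015,0,12,-0.018,-0.0235,0,18,-0.0225,-0.0325,0,24,-0.0255,-0.042,0,30,-0.028,-0.0515,0,36,-0.0295,-0.0615,0,42,-0.0295,-0.0615,0,42]'| grep -E "pos|force"
python3 -m creep '[-0.0005,-0.01,0,6,0.0005,-0.02,0,12,0.0025,-0.0295,0,18,0.005,-0.0385,0,23.5,0.005,-0.0385,0,23.5,0.005,-0.0385,0,23.5]'| grep -E "pos|force"
python3 -m creep '[0,0,-0.004,0,0,0,-0.008,0,0,0,-0.011,0,0,0,-0.013,0,0,0,-0.013,0,0,0,-0.013,0]'
```

```text
ee_pos: [0.5374, 0.0625, 0.1571]
force: [-2.4, 2.5, -5.5]
grasp_force: 30.0
ee_pos: [0.5089, -0.0006, 0.1571]
force: [3.1, 1.9, -6.6]
grasp_force: 30.0
ee_pos: [0.5144, -0.0375, 0.157]
force: [5.8, 2.8, -7.1]
grasp_force: 30.0
clock: 9.72
ee_pos: [0.5141, -0.0374, 0.1442]
eef_rot: [[0.945, 0.328, 0.003], [0.328, -0.945, -0.0], [0.002, 0.001, -1.0]]
force: [5.5, 2.0, -4.2]
gripper_width: 0.0231
grasp_force: 30.0
```

```bash
python3 -m creep '[-0.002,0.0075,0,-4.5,-0.004,0.015,0,-9.5,-0.005,0.023,0,-14,-0.005,0.0305,0,-19,-0.005,0.0385,0,-23.5,-0.004,0.0465,0,-28.5,-0.0025,0.054,0,-33,-0.0025,0.054,0,-33]'
python3 -m creep '[0.002,0.0075,0,-4.5,0.005,0.0145,0,-9.5,0.008,0.0215,0,-14,0.012,0.028,0,-18.5,0.0165,0.0345,0,-23,0.0215,0.0405,0,-28,0.027,0.046,0,-32.5,0.027,0.046,0,-32.5]'

```

```text
clock: 10.38
ee_pos: [0.5109, 0.0168, 0.1441]
eef_rot: [[0.971, -0.241, 0.001], [-0.241, -0.971, -0.001], [0.001, 0.001, -1.0]]
force: [0.1, -2.0, -2.0]
gripper_width: 0.0228
grasp_force: 30.0
clock: 11.05
ee_pos: [0.5371, 0.0632, 0.1438]
eef_rot: [[0.69, -0.724, -0.003], [-0.724, -0.69, 0.001], [-0.002, 0.001, -1.0]]
force: [-6.2, 2.5, 2.3]
gripper_width: 0.0233
grasp_force: 30.0
```

I've made about 150–160° so far. The hard stop is 172–229° from the start, so it may come in the next swing, and I'll take that one in short calls.

```bash
python3 -m creep '[0,0,0.005,0,0,0,0.01,0,0,0,0.013,0,0,0,0.013,0]' | grep -E "pos|force"
python3 -m creep '[-0.007,-0.007,0,6,-0.013,-0.015,0,12,-0.018,-0.0235,0,18,-0.0225,-0.0325,0,24,-0.0255,-0.042,0,30,-0.028,-0.0515,0,36,-0.0295,-0.0615,0,42,-0.0295,-0.0615,0,42]'| grep -E "pos|force"
python3 -m creep '[-0.0005,-0.01,0,6,0.0005,-0.02,0,12,0.0025,-0.0295,0,18,0.005,-0.0385,0,23.5,0.005,-0.0385,0,23.5,0.005,-0.0385,0,23.5]'| grep -E "pos|force"
python3 -m creep '[0,0,-0.004,0,0,0,-0.008,0,0,0,-0.011,0,0,0,-0.013,0,0,0,-0.013,0,0,0,-0.013,0]'| grep -E "pos|force"
python3 -m creep '[-0.002,0.0075,0,-4.5,-0.004,0.015,0,-9.5,-0.004,0.015,0,-9.5,-0.004,0.015,0,-9.5]'
```

```text
ee_pos: [0.5373, 0.0624, 0.1572]
force: [-2.4, 1.9, -6.2]
grasp_force: 30.0
ee_pos: [0.5088, -0.0006, 0.1571]
force: [3.8, 1.9, -6.5]
grasp_force: 30.0
ee_pos: [0.5144, -0.0375, 0.1571]
force: [6.7, 2.9, -6.8]
grasp_force: 30.0
ee_pos: [0.5141, -0.0374, 0.1443]
force: [5.9, 2.9, -4.1]
grasp_force: 30.0
clock: 13.38
ee_pos: [0.5101, -0.0225, 0.1444]
eef_rot: [[0.986, 0.167, 0.003], [0.167, -0.986, -0.001], [0.003, 0.001, -1.0]]
force: [4.9, 0.9, -4.1]
gripper_width: 0.023
grasp_force: 30.0
```

```bash
python3 -m creep '[-0.001,0.008,0,-4.5,-0.001,0.0155,0,-9.5,-0.001,0.0155,0,-9.5,-0.001,0.0155,0,-9.5]' | grep -E "clock|pos|force"
```

```text
clock: 13.72
ee_pos: [0.5085, -0.0072, 0.1442]
force: [1.2, 0.5, -2.6]
grasp_force: 30.0
```

```bash
python3 -m creep '[0.0015,0.008,0,-5,0.0035,0.0155,0,-9.5,0.0035,0.0155,0,-9.5,0.0035,0.0155,0,-9.5]' | grep -E "clock|pos|force"
python3 - <<'E'
from h import *
g=grab_frame("side")["frame"];a=cv2.imread("pics/side0.png")[:,:,::-1]
c=lambda i:cv2.resize(i[220:300,215:345],None,fx=3,fy=3,interpolation=2)
cv2.imwrite("pics/s4.png",np.hstack([c(a),c(g)])[:,:,::-1])
E
```

```text
clock: 14.05
ee_pos: [0.5094, 0.0085, 0.1436]
force: [-12.6, -1.0, 4.6]
grasp_force: 30.0
```

View pics/s4.png

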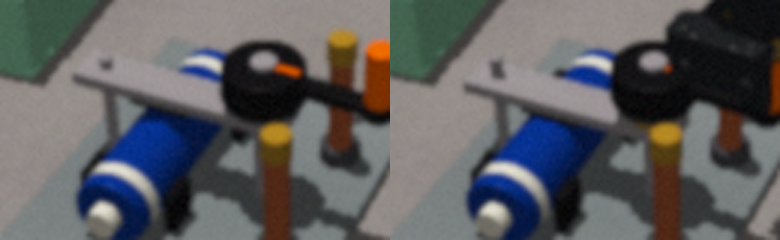

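The strap end has dropped about 2.7 px (roughly 8 mm), so the screw is turning. The radial force came from my rounding, so I correct it and go on.

```bash
python3 -m creep '[-0.001,0.008,0,-4.5,-0.001,0.008,0,-4.5]' | grep -E "clock|pos|force"
python3 -m creep '[0.002,0.0075,0,-4.5,0.005,0.0145,0,-9.5,0.005,0.0145,0,-9.5]' | grep -E "clock|pos|force"
```

```text
clock: 14.27
ee_pos: [0.5107, 0.0159, 0.1441]
force: [-0.8, -4.3, -1.2]
grasp_force: 30.0
clock: 14.52
ee_pos: [0.5139, 0.0245, 0.1437]
force: [-17.2, -42.2, 4.9]
grasp_force: 30.0
```

```bash
python3 -m creep '[0.003,0.007,0,-4.5,0.007,0.0135,0,-9,0.007,0.0135,0,-9]' | grep -E "clock|pos|rot|force"
```

```text
clock: 14.77
ee_pos: [0.5215, 0.0351, 0.1436]
eef_rot: [[0.846, -0.533, -0.007], [-0.533, -0.846, -0.019], [0.004, 0.019, -1.0]]
force: [-17.1, -59.7, 1.7]
grasp_force: 30.0
```

The hard stop came at about y=0.024, with 40–60 N on the tool. I back off the overshoot and check.

```bash
python3 -m creep '[-0.007,-0.0135,0,9,-0.007,-0.0135,0,9]' 
python3 -m creep '[-0.002,-0.006,0,4,-0.002,-0.006,0,4]' | grep -E "clock|pos|force|width"
python3 - <<'E'
from h import *
g=grab_frame("side")["frame"];a=cv2.imread("pics/side0.png")[:,:,::-1]
c=lambda i:cv2.resize(i[220:300,215:345],None,fx=3,fy=3,interpolation=2)
cv2.imwrite("pics/s5.png",np.hstack([c(a),c(g)])[:,:,::-1])
E
```

```text
clock: 14.93
ee_pos: [0.5139, 0.0247, 0.1437]
eef_rot: [[0.922, -0.387, -0.006], [-0.387, -0.922, -0.009], [-0.002, 0.01, -1.0]]
force: [-21.0, -43.4, 5.7]
gripper_width: 0.0263
grasp_force: 24.0
clock: 15.1
ee_pos: [0.5122, 0.0201, 0.1438]
force: [-10.5, -25.0, 2.5]
gripper_width: 0.0233
grasp_force: 30.0
```

View pics/s5.png

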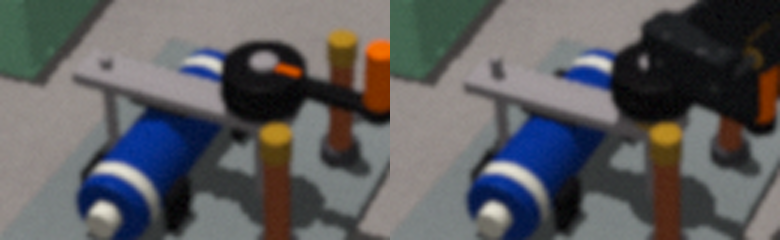

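The stop is firm and repeatable. Total turn is about 3.1–3.3 rad, inside the expected 3–4. I relax the push, within the dogs' play, then release and retreat.

```bash
python3 -m creep '[-0.001,-0.005,0,2,-0.001,-0.005,0,2,-0.001,-0.005,0,2]' | grep -E "pos|force|width"
python3 -m creep '[0,0,0,0,0,0,0,0,0,0,0,0,0,0,0,0,0,0,0,0,0,0,0,0,0,0,0,0,0,0,0,0]' 1 | grep -E "pos|force|width"
python3 -m creep '[0,0,0,0,0,0,0.03,0,0,0,0.06,0,0,0,0.09,0,0,0,0.12,0,0,0,0.15,0,0,0,0.15,0,0,0,0.15,0]' | grep -E "pos|force|width"
python3 -m creep '[-0.03,-0.03,0,0,-0.06,-0.06,0,0,-0.09,-0.1,0,0,-0.12,-0.14,0,0,-0.12,-0.18,0,0,-0.12,-0.2,0,0,-0.12,-0.2,0,0,-0.12,-0.2,0,0]' | grep -E "pos|force|width"
python3 - <<'E'
from h import *
g=grab_frame("side");f=grab_frame("top");G=g["frame"];a=cv2.imread("pics/side0.png")[:,:,::-1]
print(orange(g));print(orange(f));print(proj(g,[[.5107,.0159,.1595],[.5107,.0159,.168]]).round(1))
c=lambda i:cv2.resize(i[215:305,215:365],None,fx=2.6,fy=2.6,interpolation=2)
t=cv2.resize(f["frame"][160:285,220:400],(780,541))
cv2.imwrite("pics/s6.png",np.hstack([c(a),c(G)])[:,:,::-1]); cv2.imwrite("pics/t6.png",t[:,:,::-1])
for x in("side","top"):
    b=cv2.imread(f"pics/{x}0.png")[:,:,::-1]; F=(g if x=="side" else f)["frame"]
    d=cv2.absdiff(b,F).max(2); print(x,[(s.tolist()) for s in cv2.connectedComponentsWithStats((d>50).astype(np.uint8))[2][1:] if s[4]>25])
E
```

```text
ee_pos: [0.5115, 0.0173, 0.1438]
force: [-9.0, -14.3, 2.1]
gripper_width: 0.023
grasp_force: 30.0
ee_pos: [0.5127, 0.0198, 0.1437]
force: [-1.1, -0.2, -0.3]
gripper_width: 0.0742
grasp_force: 0.0
ee_pos: [0.513, 0.0197, 0.2947]
force: [-0.3, 0.5, 0.2]
gripper_width: 0.0882
grasp_force: 0.0
ee_pos: [0.392, -0.181, 0.2922]
force: [0.0, -0.5, 0.1]
gripper_width: 0.088
grasp_force: 0.0
[([214, 197, 14, 14, 133], [220.8, 202.3]), ([336, 236, 10, 22, 176], [339.9, 245.5]), ([307, 241, 8, 5, 24], [310.4, 243.3]), ([288, 312, 19, 17, 247], [297.3, 319.6])]
[([390, 99, 23, 23, 422], [401.0, 109.7]), ([257, 242, 15, 15, 173], [263.8, 249.4]), ([295, 263, 9, 9, 64], [299.2, 267.2])]
[[339.4 247.1]
 [339.5 244. ]]
side [[501, 0, 39, 7, 132], [522, 0, 30, 3, 51], [550, 0, 20, 14, 107], [573, 0, 46, 18, 283], [411, 6, 134, 74, 3518], [427, 53, 11, 3, 27], [487, 54, 4, 10, 26], [400, 57, 27, 21, 139], [508, 56, 132, 224, 12051], [542, 81, 18, 4, 51], [413, 84, 30, 9, 127], [540, 85, 17, 15, 68], [409, 88, 8, 9, 45], [489, 102, 24, 36, 387], [531, 119, 34, 32, 297], [387, 131, 27, 41, 491], [438, 136, 88, 193, 6589], [418, 139, 16, 17, 162], [518, 214, 10, 4, 34], [339, 233, 8, 26, 59], [335, 237, 10, 13, 42], [269, 243, 20, 7, 65], [240, 245, 51, 18, 194], [595, 244, 28, 20, 277], [334, 251, 10, 8, 27], [399, 252, 39, 20, 537], [395, 282, 78, 30, 728], [339, 299, 15, 7, 26], [631, 306, 9, 16, 80], [436, 314, 43, 46, 1047], [528, 332, 6, 13, 28], [461, 362, 162, 106, 8948], [618, 364, 22, 30, 378], [534, 368, 81, 25, 830]]
top [[294, 257, 8, 31, 69], [300, 259, 9, 29, 84], [291, 278, 148, 187, 5590], [428, 337, 15, 20, 42], [271, 354, 48, 10, 324], [288, 365, 23, 30, 147], [313, 364, 11, 5, 26], [181, 382, 92, 98, 2954], [280, 397, 17, 14, 112], [126, 416, 50, 52, 364], [333, 418, 285, 62, 4373], [560, 465, 9, 15, 88], [276, 468, 41, 12, 286]]
```

View pics/s6.png

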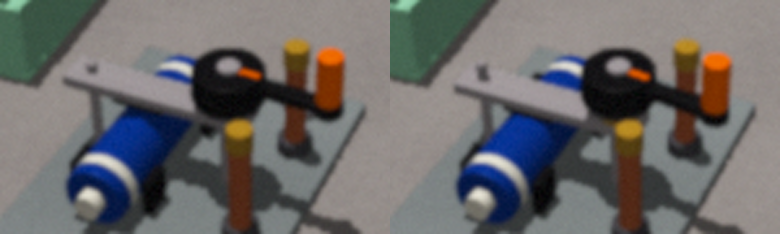

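View pics/t6.png

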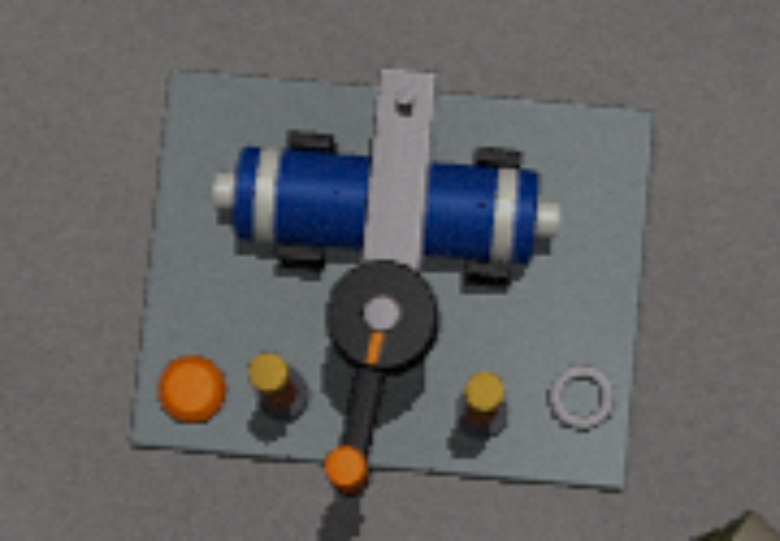

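The lever is seated: the knob is at (339.9,245.5) against about 245.9 expected. The strap is down on the cartridge, which sits in its cradle. The cap, ring and other bystanders show no change, and the arm is clear.

```bash
python3 -c "
from bench import job_done
print(job_done())"
```

```text
the job is handed in; nothing more can be done
None
```

I tightened the strap to what I judge to be the screw's hard stop, left the lever seated and the cartridge in its cradle, and handed the job in; no verdict came back and the last 0.5 mm of strap travel is finer than the cameras can show.

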